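# Park the tall oil bottle in its bay and close the gate

### The job

Push the tall oil bottle low on its body so that it slides upright along the bench into the open bay of the green bottle holder, right up to the back wall, then push the holder's swing gate fully shut across the opening behind it. Only push: do not tip, squeeze or lift the bottle, and leave the jar, the tape roll and the small carton where they stand.

Things in the scene. Friction and masses are not known exactly. Their poses are not given: they have to be found in the camera images.
- bottle: Tall slim closed oil bottle, aluminium with a paper band, black cap and long thin spout: round body 52 mm in diameter up to 45 mm high, tapering to 26 mm at 110 mm, cap 30 mm wide up to 132 mm, spout up to 240 mm. About 0.4 kg. Loose, upright on the bench; it tips if pushed above about 40 mm, 10 to 20 mm is a good height. Origin: centre of its underside; z up the bottle, yaw means nothing.
- bay: Bottle holder fixed on the bench: three green walls 45 mm high, 4 mm thick, no floor or sill, open on its -x side. Inside 76 mm wide (y -38 to +38 mm); back wall's inner face at x = +26 mm, side walls end at x = -30 mm. Origin: on the bench, where the bottle's axis stands when it touches the back wall in mid-bay. x points from the opening to the back wall, y left as seen looking in, z up.
- gate (a joint): Swing gate of the bay, rad. 0 = shut against its stop, across the opening along the bay's -y, 7 mm clear of a bottle that touches the back wall; grows as it swings out: pi/2 = pointing straight out (the bay's -x), more = further to the left, at most 2.6. Starts at 1.9 to 2.4. Light friction (0.03 N m); stays where it is left.
- gate_hinge (a point): The gate's upright hinge axis, at the left of the opening (bay frame x = -36, y = +47 mm), 33 mm above the bench. The gate is a steel bar 6 mm thick, 90 mm long from this axis, spanning heights 22 to 44 mm above the bench.
- gate_end (a point): The axis of the upright steel pin at the gate's free end, 90 mm from the hinge axis, 33 mm above the bench. The pin is 10 mm in diameter and rises to 46 mm above the bench.
- jar: Squat closed jar, 68 mm in diameter, 85 mm high, loose on the bench; leave alone. Origin: centre of its underside.
- tape: Roll of brown tape lying flat, 96 mm in diameter, 48 mm high, loose on the bench; leave alone. Origin: centre of its underside.
- carton: Small cardboard carton, 70 x 70 x 60 mm high, loose on the bench; leave alone. Origin: centre of its underside.

How it is judged:
By the outcome, as a careful person would: the job done as asked, in the order asked, and still so for the second after the job is handed in, with the robot touching nothing.
It also fails if it takes over 69 s, if anything falls off the work surface, if the arm or the gripper's body presses on something with over 40 N, if the wrist force passes 120 N, or if a joint passes its speed limit or range.

### The arm

A 7-joint arm with a two-finger parallel gripper is mounted at the origin on the work surface. World frame = base frame: x ahead of the robot, y to its left, z up, the work surface at z = 0. Lengths are in m, angles in degrees, forces in N, time in s.
With the tool pointing down it reaches from about 0.35 to 0.775 m from the base axis. Payload 3.1 kg.
Tool frame: the origin (TCP) lies midway between the tips of the shut fingers; the grasp point (between the pads) lies 19 mm behind it; z points along the fingers, y is the line along which they close (so a half turn about z gives the same grasp; the last joint's range is limited). The gripper opens to 85 mm and grips with 20 to 120 N. Pads are 22 mm wide; open, the fingers measure 114 mm over their backs; the gripper's body (76 mm by 85 mm) begins 54 mm behind the grasp point. The pads swing forward as they close: fully open they stand 13 mm farther back than shut.
Start: joints at [-76.988, 17.813, 0.802, 86.603, -0.252, 75.585, -1.558], TCP at [0.146, 0.53, 0.209] pointing down, gripper open.
Joint ranges: [-154.91, 154.91], [-16.99, 109.72], [-72.82, 74.43], [7.12, 147.25], [-82.49, 262.49], [11.32, 116.49], [-174.64, 174.64]. Speed limits (degrees/s): [159.86, 159.86, 180, 180, 180, 180, 180].

### API

Orientations are given as [roll, pitch, yaw] about the fixed x, y, z axes, in that order (R = Rz(yaw) Ry(pitch) Rx(roll)).
In Python, from rig import robot gives the robot as it stands.
- The arm moves only by the tool servo_tool, never from a script. Its argument "commands" is text: rows parted by semicolons, each of 7 numbers parted by spaces: the shift along the world's x, y, z in mm, then the turn, a rotation vector about the world's x, y, z in rad, then the opening, from 0 (shut) to 1 (fully open). A call has exactly 10 rows; each row is the pose to reach, as a shift and turn from the pose commanded when the call began; what a row does not reach only later rows make up. A row lasts 1/8 s, in which the tool goes at most 62.5 mm and 10.7 degrees, less where a joint would pass 70% of its speed; a pose out of reach is approached as far as the arm can. A call with a gripper value outside its range is refused whole. The fingers move at their own pace and stop on an object; "squeeze" is the grip in N (left out, the last holds). Time passes only in rows, so rows that repeat a pose let the fingers close, or fill a call up. It gives the time, the measured TCP pose, the force, the opening and the grip force at its end, in the units of the state.
- robot.get_obs(): the state, without advancing time (a new reading comes with each control period).
- robot.camera(name): name is "scene" or "top"; returns the picture (480x640x3 uint8, blue, green, red); there is no depth.
- robot.camera_params(name): a dict with "vfov" (degrees; the focal length in pixels is half the picture's height over the tangent of half this angle, whatever the lens; pixels are square), "cx", "cy" (the principal point, pixels), "T" (4x4, takes a point from camera to world coordinates). Camera axes: x right, y up, looking along -z (the intrinsics and any distortion apply to the point x, -y, -z); pixel columns grow to the right and rows downward; lengths in m; the calibration is good to about 2 mm. A picture is of the moment at which its call begins. camera_params takes no time and is no camera call.
- robot.hand_in(): hands the job in; it is judged then, once.
The state is a dict: "clock": time; "joint_positions": joint angles; "dq": joint speeds; "effort": joint torques, N m; "position": TCP position; "eef_rot": TCP orientation; "wrist_force": force on the tool from outside, world axes, zero at the start; "ft_torque": the same for the moment, N m; "finger_gap": finger opening in m; "grip_force": force on a finger pad.
Only numpy, scipy, OpenCV 4.12 (cv2) and the standard library are available. Lean on these libraries where they do the work, as an engineer would, in place of code of your own. Each camera call takes 0.05 s, during which the arm holds its last target. There are 200 camera calls.

## Working session

There is one attempt and no reset: what is moved stays moved. The work goes in short steps, Python scripts to look and compute and a tool call to move; the robot and the scene stay as the last step left them, time stands still between calls to the robot, and variables do not carry over. Pictures are saved under pics/ and viewed, at most 10 in all, crops included, and the job is handed in when it is done.

Besides the shell and the picture viewer there is one more tool, called after "Call:" as a command line: name --argument value ..., lists and objects as JSON in quotes. servo_tool: Moves the arm, as the interface text tells. Its arguments: {"type":"object","properties":{"commands":{"type":"string"},"squeeze":{"type":"number"}},"required":["commands"]}

```bash
mkdir -p pics; ls; python3 - <<'E'
from rig import robot
import cv2
for n in("scene","top"):
    cv2.imwrite(f"pics/{n}0.png",robot.camera(n)); p=robot.camera_params(n); print(n,p)
print(robot.get_obs())
E
```

```text
pics
scene {'vfov': 43.16109553150963, 'cx': 313.3178090558509, 'cy': 240.7668611777982, 'T': array([[ 0.04571261, -0.71152964,  0.70116755,  1.50682294],
       [ 0.99876804,  0.04611961, -0.0183135 ,  0.01362867],
       [-0.01930698,  0.70114089,  0.71276131,  0.9619154 ],
       [ 0.        ,  0.        ,  0.        ,  1.        ]])}
top {'vfov': 44.165221178563364, 'cx': 313.26504928397094, 'cy': 241.79269969344307, 'T': array([[-0.02193205,  0.99331954, -0.11329284,  0.48111242],
       [-0.99961414, -0.02371968, -0.01445483,  0.02698086],
       [-0.01704554,  0.1129321 ,  0.99345649,  1.24991553],
       [ 0.        ,  0.        ,  0.        ,  1.        ]])}
{'clock': 0.1, 'joint_positions': array([-76.98872019,  17.85733077,   0.80198392,  86.68472158,
        -0.25171742,  75.58522585,  -1.55957886]), 'dq': array([ 0.03457121, -0.14473629, -0.01848614, -0.16314185,  0.0062953 ,
       -0.00546866, -0.06340538]), 'effort': array([ 5.46808242e-04, -3.80857730e+01,  1.46581884e-01, -2.31242841e+01,
        1.23844208e-02,  8.10290017e-03,  4.99723740e-06]), 'position': array([0.14586262, 0.52955579, 0.20840189]), 'eef_rot': array([-1.79874605e+02,  5.67907666e-03,  1.64602597e+02]), 'wrist_force': array([0.19661523, 0.59517776, 0.64607264]), 'ft_torque': array([-0.01156233,  0.01561175, -0.01613132]), 'grip_force': 0.0, 'finger_gap': 0.08538034798199423}
```

View pics/scene0.png

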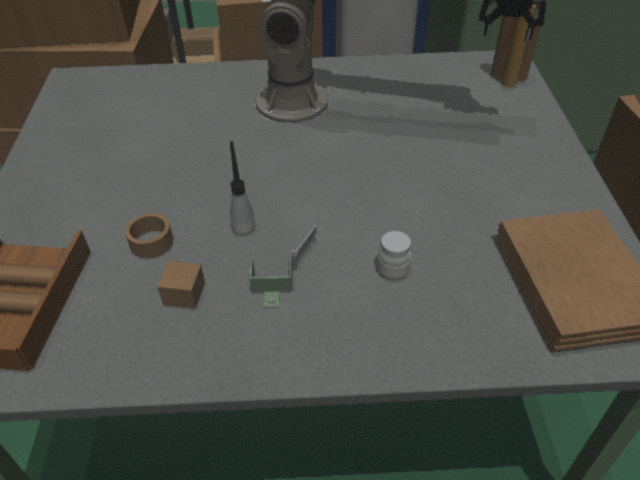

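View pics/top0.png

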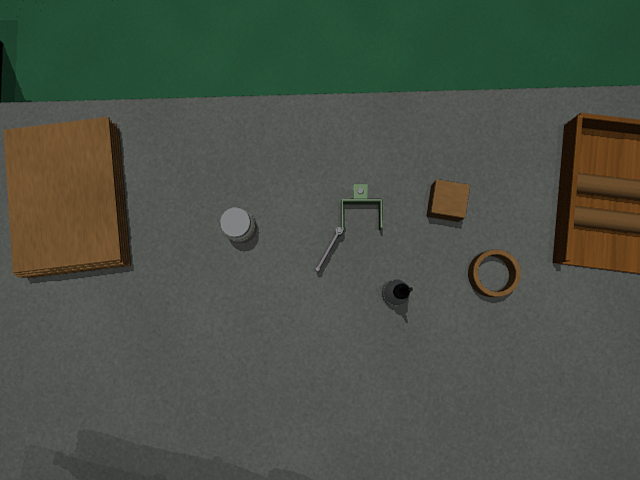

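The scene view has the bottle at about (242,215), the bay at (270,275) and the gate open to the right. In the top view the bay is at (361,215), the hinge at (340,230), the gate end at (318,270), the bottle at (397,292), the jar at (238,224), the tape at (494,273) and the carton at (449,200).

```bash
cat > h.py <<'E'
import numpy as np, cv2
from rig import robot
def px2w(n,u,v,z):
    p=robot.camera_params(n);f=240/np.tan(np.radians(p["vfov"]/2));T=p["T"]
    d=T[:3,:3]@np.array([(u-p["cx"])/f,-(v-p["cy"])/f,-1]);o=T[:3,3]
    return (o+d*(z-o[2])/d[2]).round(4)
def w2px(n,P):
    p=robot.camera_params(n);f=240/np.tan(np.radians(p["vfov"]/2));T=p["T"]
    c=T[:3,:3].T@(np.array(P)-T[:3,3]);return (p["cx"]+f*c[0]/-c[2],p["cy"]-f*c[1]/-c[2])
E
python3 - <<'E'
from h import *
t=cv2.imread("pics/top0.png");s=cv2.imread("pics/scene0.png")
a=cv2.resize(t[170:320,300:420],None,fx=4,fy=4,interpolation=cv2.INTER_CUBIC)
b=cv2.resize(s[170:320,210:330],None,fx=4,fy=4,interpolation=cv2.INTER_CUBIC)
m=cv2.resize(np.hstack([a,b]),(800,500)) if 0 else np.hstack([a[:, :400],b[:, :400]])
cv2.imwrite("pics/c1.png",m)
h=cv2.cvtColor(t,cv2.COLOR_BGR2HSV);g=cv2.inRange(h,(40,60,40),(85,255,255));g[:170]=0
ys,xs=np.nonzero(g);print(xs.min(),xs.max(),ys.min(),ys.max())
for y in range(180,236,3):
    r=xs[ys==y]
    if len(r):print(y,r.min(),r.max(),len(r),end=' | ')
for n,u,v,z in [("top",340,230,.044),("top",318,270,.046),("top",238,222,.085),("top",494,273,.048),("top",449,200,.06)]:print(px2w(n,u,v,z))
E
```

```text
341 381 184 230
186 354 366 13 | 189 354 366 6 | 192 355 366 5 | 195 354 366 10 | 198 354 366 12 | 201 341 381 40 | 204 341 381 4 | 207 341 381 4 | 210 341 381 3 | 213 341 381 3 | 216 341 341 1 | 222 341 343 2 | 225 341 343 2 | 228 343 343 1 | [ 0.6417 -0.0109  0.044 ]
[0.5604 0.0361 0.046 ]
[0.6573 0.1931 0.085 ]
[ 0.5459 -0.3196  0.048 ]
[ 0.6957 -0.2335  0.06  ]
```

View pics/c1.png

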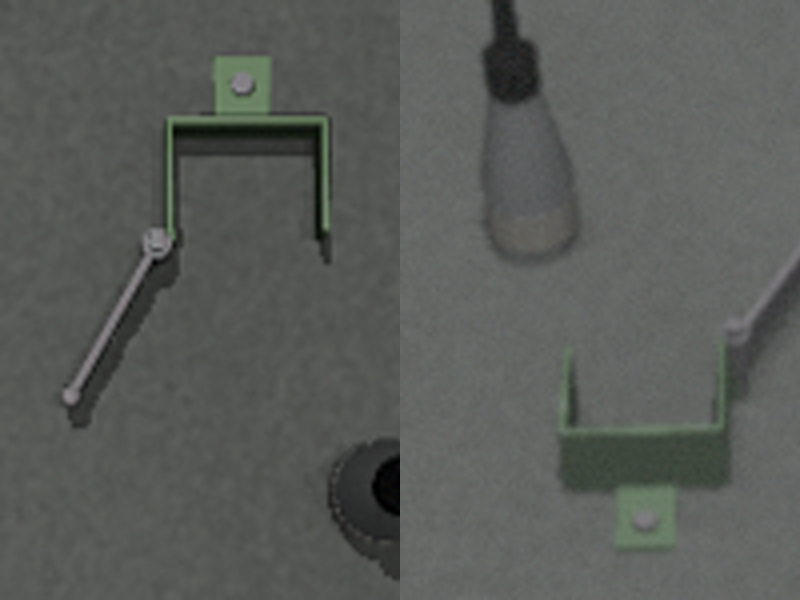

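The crop shows the bay roughly square to the world axes. In it the hinge is at (157,242), the gate pin at (71,396), and the back wall's outer corners at (168,117) and (328,117). The bottle's foot in the scene half spans x 485–578, with its lowest point at y≈262.

```bash
python3 - <<'E'
from h import *
T=lambda x,y,z:px2w("top",300+x/4-.4,170+y/4-.4,z)
S=lambda x,y,z:px2w("scene",210+(x-400)/4-.4,170+y/4-.4,z)
bl,br=T(167,117,.045),T(329,117,.045);print("back outer",bl,br,np.linalg.norm(bl-br))
sl,sr=S(560,432,.045),S(728,430,.045);print("scene back outer",sr,sl)
hi,pe=T(157,241,.046),T(71,395,.046);print("hinge",hi,"pin",pe,np.linalg.norm(hi-pe), "scene hinge",S(738,328,.046))
print("ends",T(172,238,.045),T(325,238,.045))
d=br-bl;print("yaw bay",np.degrees(np.arctan2(d[0],-d[1])))
b=S(531,261,0);c=robot.camera_params("scene")["T"][:3,3];v=(b-c)[:2];v/=np.linalg.norm(v)
ctr=b[:2]+.026*v;print("bottle scene",ctr,"width",S(485,235,.01),S(578,235,.01))
t=cv2.imread("pics/top0.png");print("top bottle left/right/bottom edges z~.03")
hs=cv2.cvtColor(t,cv2.COLOR_BGR2GRAY)
print(w2px("top",[*ctr,.0]),w2px("top",[*ctr,.24]),w2px("top",[*(ctr+[0,.026]),.02]))
print("spouttip scene",w2px("scene",[*ctr,.24]))
E
```

```text
back outer [ 0.7064 -0.0155  0.045 ] [ 0.7043 -0.0989  0.045 ] 0.08342643465952504
scene back outer [ 0.704  -0.0109  0.045 ] [ 0.7001 -0.0952  0.045 ]
hinge [ 0.6418 -0.0085  0.046 ] pin [0.5638 0.0374 0.046 ] 0.09050309386976785 scene hinge [ 0.6348 -0.0042  0.046 ]
ends [ 0.6433 -0.0163  0.045 ] [ 0.6414 -0.0947  0.045 ]
yaw bay -1.4423946974918718
bottle scene [ 0.50574207 -0.12393965] width [ 0.5191 -0.1457  0.01  ] [ 0.5226 -0.0933  0.01  ]
top bottle left/right/bottom edges z~.03
(np.float64(394.9884063832245), np.float64(295.65225829935474)) (np.float64(411.98705875356904), np.float64(292.47285074530635)) (np.float64(383.55339077976805), np.float64(295.7165295656747))
spouttip scene (np.float64(228.73525200099778), np.float64(140.9060979351143))
```

Estimates from the two views: bay origin at about (0.674, -0.054) with yaw about -2°, and the hinge matches that. The bottle is at about (0.506, -0.121). I'll push with the fingers slightly open as a cradle, tool tilted 30° so the body clears the spout. First push is diagonal to the bay axis, then straight in.

Call:
servo_tool --commands "60 -80 0 0 0 -0.18 0.28;120 -160 0 0 0 -0.36 0.28;180 -240 0 0 0 -0.54 0.28;230 -300 0 0 0 -0.72 0.28;254 -330 0 0 0 -0.9 0.28;254 -360 0 0 0 -1.08 0.28;254 -400 0 0 0 -1.26 0.28;254 -450 0 0 0 -1.4 0.28;254 -500 0 0 0 -1.5 0.28;254 -530 0 0 0 -1.57 0.28" --squeeze 40

```text
clock: 1.35
position: [0.3995, -0.0029, 0.2092]
eef_rot: [-180.0, 0.0, 74.3]
wrist_force: [-0.8, -0.1, 0.2]
finger_gap: 0.0239
grip_force: 0.0
```

```bash
cat >> h.py <<'E'
from scipy.spatial.transform import Rotation as R
def move(pos,yaw,tilt,head=None):
    o=robot.get_obs();head=yaw if head is None else head;h=np.radians(head)
    w=-np.cross([0,0,1],[np.cos(h),np.sin(h),0])
    Rt=R.from_rotvec(w*np.radians(tilt))*R.from_euler('xyz',[180,0,yaw],degrees=True)
    Rc=R.from_euler('xyz',o["eef_rot"],degrees=True)
    print("shift mm",((np.array(pos)-o["position"])*1000).round(1),"rotvec",(Rt*Rc.inv()).as_rotvec().round(3), "tool z",Rt.apply([0,0,1]).round(2),"j",o["joint_positions"].round(0))
E
python3 -c "
from h import *
move((.425,-.18,.2),36,30)"
```

```text
shift mm [  25.5 -177.1   -9.2] rotvec [ 0.438 -0.305 -0.653] tool z [ 0.4   0.29 -0.87] j [-40.  -1.  37. 109.   1.  72. -18.]
```

Call:
servo_tool --commands "5 -40 0 0.09 -0.06 -0.13 0.28;10 -80 0 0.18 -0.12 -0.26 0.28;15 -120 0 0.26 -0.18 -0.39 0.28;20 -160 0 0.35 -0.24 -0.52 0.28;25 -177 -9 0.438 -0.305 -0.653 0.28;25 -177 -40 0.438 -0.305 -0.653 0.28;25 -177 -80 0.438 -0.305 -0.653 0.28;25 -177 -120 0.438 -0.305 -0.653 0.28;25 -177 -160 0.438 -0.305 -0.653 0.28;25 -177 -160 0.438 -0.305 -0.653 0.28"

```text
clock: 2.6
position: [0.4225, -0.1751, 0.0465]
eef_rot: [-179.7, -29.8, 36.1]
wrist_force: [-0.1, -0.8, -0.2]
finger_gap: 0.0241
grip_force: 0.0
```

```bash
python3 -c "
from h import *
move((.457,-.156,.012),36,30)
cv2.imwrite('pics/t1.png',np.hstack([cv2.resize(robot.camera('top')[180:380,300:460],None,fx=2.5,fy=2.5),cv2.resize(robot.camera('scene')[100:300,180:340],None,fx=2.5,fy=2.5)]))"
```

```text
shift mm [ 34.5  19.1 -34.5] rotvec [-0.001 -0.005 -0.004] tool z [ 0.4   0.29 -0.87] j [ -3.  25.  58. 126. -62.  61.  42.]
```

View pics/t1.png

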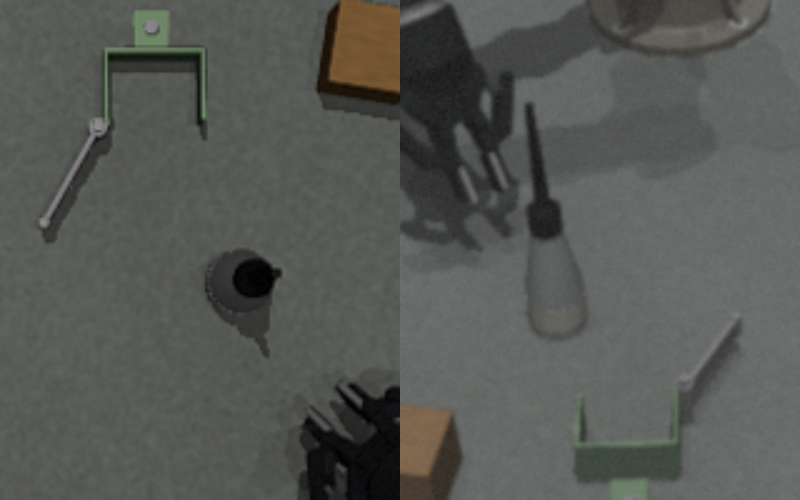

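Both fingers straddle the line to the bottle: tips in the crop at (315,418) and (348,392), bottle base near (240,285). Lowering and advancing next.

Call:
servo_tool --commands "0 0 -15 0 0 0 0.28;0 0 -28 0 0 0 0.28;0 0 -37 0 0 0 0.28;8 6 -37 0 0 0 0.28;17 12 -37 0 0 0 0.28;25 18 -37 0 0 0 0.28;33 24 -37 0 0 0 0.28;40 29 -37 0 0 0 0.28;44 32 -37 0 0 0 0.28;48 35 -37 0 0 0 0.28"

```text
clock: 3.95
position: [0.4732, -0.1417, 0.0123]
eef_rot: [179.8, -30.0, 36.4]
wrist_force: [-0.4, 1.0, -0.7]
finger_gap: 0.0239
grip_force: 0.0
```

Call:
servo_tool --commands "4 3 0 0 0 0 0.28;8 6 0 0 0 0 0.28;12 9 0 0 0 0 0.28;16 12 0 0 0 0 0.28;20 15 0 0 0 0 0.28;24 18 0 0 0 0 0.28;28 21 0 0 0 0 0.28;32 24 0 0 0 0 0.28;36 27 0 0 0 0 0.28;40 29 0 0 0 0 0.28"

```text
clock: 5.2
position: [0.5133, -0.1124, 0.0124]
eef_rot: [179.8, -30.0, 36.4]
wrist_force: [-1.6, -1.6, 0.5]
finger_gap: 0.0237
grip_force: 1.3
```

```bash
python3 -c "
from h import *
move((.573,-.072,.012),36,30)
cv2.imwrite('pics/t2.png',np.hstack([cv2.resize(robot.camera('top')[180:380,300:460],None,fx=2.5,fy=2.5),cv2.resize(robot.camera('scene')[100:300,180:340],None,fx=2.5,fy=2.5)]))"
```

```text
shift mm [59.7 40.4 -0.4] rotvec [ 0.002  0.002 -0.005] tool z [ 0.4   0.29 -0.87] j [-10.  31.  51. 124. -73.  55.  37.]
```

View pics/t2.png

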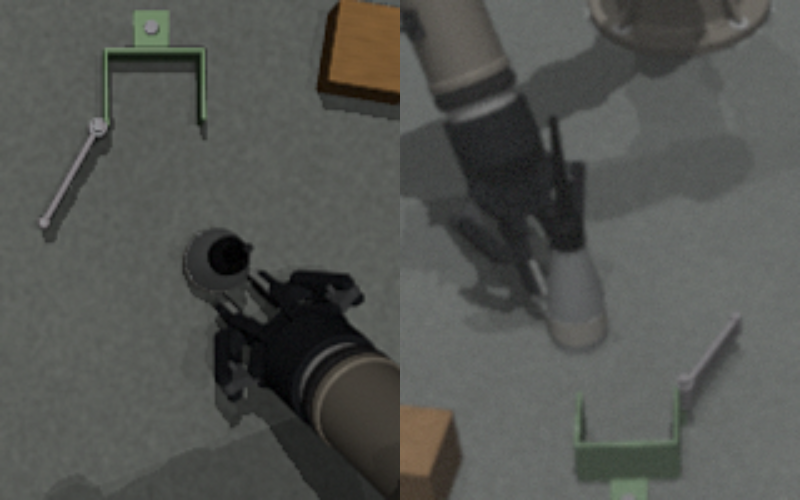

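The bottle is upright in the cradle and moving towards the bay axis; its base is at about (215,265) in the left crop. I'll swing the tool around the bottle to reduce the yaw, which takes joint 5 away from its limit, and keep pushing diagonally.

```bash
python3 -c "
from h import *
move((.504,-.106,.012),20,30)
move((.569,-.0643,.012),20,30)"
```

```text
shift mm [-9.6  6.1 -0.5] rotvec [ 0.002  0.002 -0.286] tool z [ 0.47  0.17 -0.87] j [-10.  31.  51. 124. -73.  55.  37.]
shift mm [55.4 47.8 -0.5] rotvec [ 0.002  0.002 -0.286] tool z [ 0.47  0.17 -0.87] j [-10.  31.  51. 124. -73.  55.  37.]
```

Call:
servo_tool --commands "-7 -5 0 0 0 0 0.28;-9 0 0 0 0 -0.14 0.28;-10 6 0 0 0 -0.286 0.28;-10 6 0 0 0 -0.286 0.28;-5 9 0 0 0 -0.286 0.28;0 12 0 0 0 -0.286 0.28;5 15 0 0 0 -0.286 0.28;10 18 0 0 0 -0.286 0.28;15 22 0 0 0 -0.286 0.28;20 25 0 0 0 -0.286 0.28"

```text
clock: 6.55
position: [0.5334, -0.0876, 0.0124]
eef_rot: [179.8, -30.0, 20.0]
wrist_force: [-3.1, -1.7, 3.4]
finger_gap: 0.0238
grip_force: 1.8
```

Call:
servo_tool --commands "4 3 0 0 0 0 0.28;8 6 0 0 0 0 0.28;12 8 0 0 0 0 0.28;16 10 0 0 0 0 0.28;20 13 0 0 0 0 0.28;24 16 0 0 0 0 0.28;28 19 0 0 0 0 0.28;32 21 0 0 0 0 0.28;35 23 0 0 0 0 0.28;35 23 0 0 0 0 0.28"

```text
clock: 7.8
position: [0.5684, -0.064, 0.0124]
eef_rot: [179.8, -30.0, 20.1]
wrist_force: [-0.7, -0.1, -0.5]
finger_gap: 0.0242
grip_force: 0.6
```

```bash
python3 -c "
from h import *
move((.560,-.052,.012),-2,30)
cv2.imwrite('pics/t3.png',np.hstack([cv2.resize(robot.camera('top')[170:320,310:430],None,fx=3.3,fy=3.3,interpolation=2),cv2.resize(robot.camera('scene')[170:320,220:340],None,fx=3.3,fy=3.3,interpolation=2)]))"
```

```text
shift mm [-8.4 12.  -0.4] rotvec [ 0.003  0.001 -0.384] tool z [ 0.5  -0.02 -0.87] j [-22.  28.  48. 126. -81.  38.  17.]
```

View pics/t3.png

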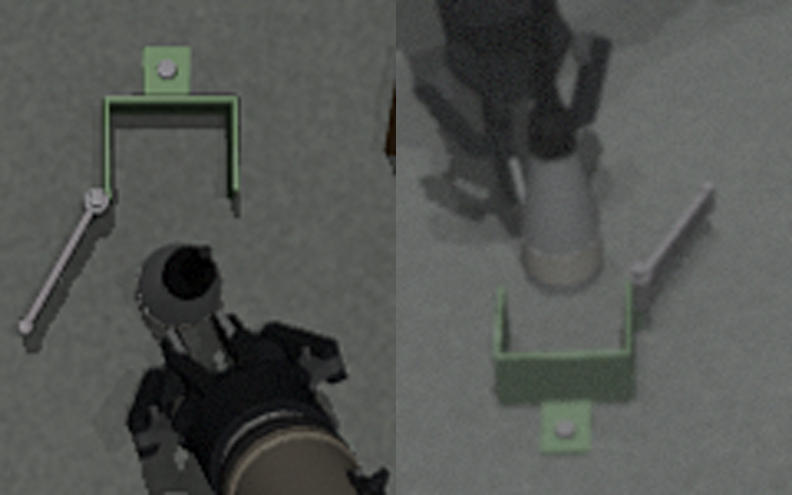

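The bottle is upright, centred in front of the opening: base at (562,265) in the right crop, bay mid at about 565. Back off and square up with the bay.

Call:
servo_tool --commands "-6 -2 0 0 0 0 0.28;-11 -2 0 0 0 0 0.28;-12 2 0 0 0 -0.1 0.28;-12 6 0 0 0 -0.2 0.28;-12 10 0 0 0 -0.3 0.28;-12 12 0 0 0 -0.384 0.28;-12 12 0 0 0 -0.384 0.28;-12 12 0 0 0 -0.384 0.28;-12 12 0 0 0 -0.384 0.28;-12 12 0 0 0 -0.384 0.28"

```text
clock: 9.15
position: [0.556, -0.0538, 0.0125]
eef_rot: [179.8, -30.0, -2.1]
wrist_force: [-1.0, -0.3, 0.3]
finger_gap: 0.0238
grip_force: 0.0
```

```bash
python3 -c "
from h import *
move((.630,-.0535,.012),-2,30)
move((.641,-.0535,.012),-2,30)
"
```

```text
shift mm [74.   0.3 -0.5] rotvec [0.004 0.    0.003] tool z [ 0.5  -0.02 -0.87] j [-23.  19.  32. 131. -82.  11.  -8.]
shift mm [85.   0.3 -0.5] rotvec [0.004 0.    0.003] tool z [ 0.5  -0.02 -0.87] j [-23.  19.  32. 131. -82.  11.  -8.]
```

Call:
servo_tool --commands "5 0 0 0 0 0 0.28;10 0 0 0 0 0 0.28;15 0 0 0 0 0 0.28;19 0 0 0 0 0 0.28;23 0 0 0 0 0 0.28;27 0 0 0 0 0 0.28;31 0 0 0 0 0 0.28;35 0 0 0 0 0 0.28;35 0 0 0 0 0 0.28;35 0 0 0 0 0 0.28"

```text
clock: 10.4
position: [0.5914, -0.0521, 0.0125]
eef_rot: [179.8, -30.0, -2.0]
wrist_force: [-0.8, 0.1, 0.0]
finger_gap: 0.0237
grip_force: 0.3
```

```bash
python3 -c "
from h import *
move((.641,-.0535,.012),-2,30)
print(robot.get_obs()['joint_positions'])
"
```

```text
shift mm [49.6 -1.4 -0.5] rotvec [0.003 0.001 0.001] tool z [ 0.5  -0.02 -0.87] j [-25.  23.  34. 126. -77.  14. -15.]
[-24.53603632  23.22457904  34.2187251  126.36293936 -76.92692846
  14.01537378 -15.2244524 ]
```

Call:
servo_tool --commands "4 0 0 0 0 0 0.28;8 0 0 0 0 0 0.28;12 -1 0 0 0 0 0.28;16 -1 0 0 0 0 0.28;20 -1 0 0 0 0 0.28;24 -1 0 0 0 0 0.28;28 -1 0 0 0 0 0.28;32 -1 0 0 0 0 0.28;36 -1 0 0 0 0 0.28;40 -1 0 0 0 0 0.28"

```text
clock: 11.65
position: [0.6313, -0.0537, 0.0124]
eef_rot: [179.8, -30.0, -2.0]
wrist_force: [-2.2, -0.0, 0.6]
finger_gap: 0.0238
grip_force: 1.3
```

Call:
servo_tool --commands "1 0 0 0 0 0 0.28;1 0 0 0 0 0 0.28;2 0 0 0 0 0 0.28;2 0 0 0 0 0 0.28;3 0 0 0 0 0 0.28;3 0 0 0 0 0 0.28;4 0 0 0 0 0 0.28;4 0 0 0 0 0 0.28;5 0 0 0 0 0 0.28;5 0 0 0 0 0 0.28"

```text
clock: 12.9
position: [0.6361, -0.0537, 0.0124]
eef_rot: [179.8, -30.0, -2.0]
wrist_force: [-2.8, 0.8, 1.3]
finger_gap: 0.024
grip_force: 1.2
```

```bash
python3 -c "
from h import *
cv2.imwrite('pics/t4.png',np.hstack([cv2.resize(robot.camera('top')[170:320,310:430],None,fx=3.3,fy=3.3,interpolation=2),cv2.resize(robot.camera('scene')[190:310,240:340],None,fx=4.125,fy=4.125,interpolation=2)]))"
```

```text
(no output)
```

View pics/t4.png

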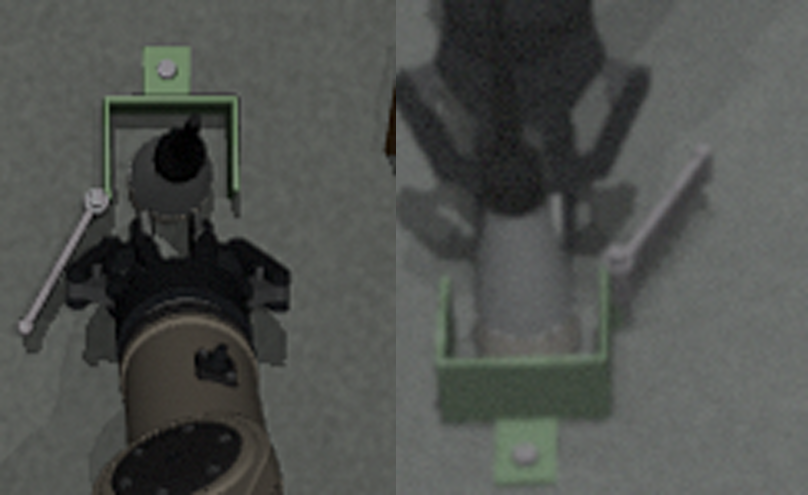

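The bottle is upright and centred (col 171 against bay mid 171 in the left crop). A gap of about 15–20 mm to the back wall remains. Continue gently, watching the force.

Call:
servo_tool --commands "1 0 0 0 0 0 0.28;3 0 0 0 0 0 0.28;4 0 0 0 0 0 0.28;6 0 0 0 0 0 0.28;7 0 0 0 0 0 0.28;8 0 0 0 0 0 0.28;9 0 0 0 0 0 0.28;10 0 0 0 0 0 0.28;10 0 0 0 0 0 0.28;10 0 0 0 0 0 0.28"

```text
clock: 14.25
position: [0.6461, -0.0537, 0.0124]
eef_rot: [179.8, -30.0, -2.0]
wrist_force: [-2.6, 0.4, 0.4]
finger_gap: 0.0241
grip_force: 1.0
```

Call:
servo_tool --commands "1 0 0 0 0 0 0.28;1 0 0 0 0 0 0.28;2 0 0 0 0 0 0.28;2 0 0 0 0 0 0.28;3 0 0 0 0 0 0.28;3 0 0 0 0 0 0.28;4 0 0 0 0 0 0.28;4 0 0 0 0 0 0.28;5 0 0 0 0 0 0.28;5 0 0 0 0 0 0.28"

```text
clock: 15.5
position: [0.6511, -0.0537, 0.0124]
eef_rot: [179.8, -30.0, -2.0]
wrist_force: [-1.9, -0.1, 0.7]
finger_gap: 0.0242
grip_force: 1.2
```

Call:
servo_tool --commands "1 0 0 0 0 0 0.28;1 0 0 0 0 0 0.28;2 0 0 0 0 0 0.28;2 0 0 0 0 0 0.28;3 0 0 0 0 0 0.28;3 0 0 0 0 0 0.28;4 0 0 0 0 0 0.28;4 0 0 0 0 0 0.28;4 0 0 0 0 0 0.28;4 0 0 0 0 0 0.28"

```text
clock: 16.75
position: [0.6551, -0.0537, 0.0124]
eef_rot: [179.8, -30.0, -2.0]
wrist_force: [-2.5, 0.7, 0.7]
finger_gap: 0.0241
grip_force: 1.1
```

```bash
python3 -c "
from h import *
cv2.imwrite('pics/t5.png',np.hstack([cv2.resize(robot.camera('top')[170:320,310:430],None,fx=3.3,fy=3.3,interpolation=2),cv2.resize(robot.camera('scene')[190:310,240:340],None,fx=4.125,fy=4.125,interpolation=2)]))"
```

```text
(no output)
```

View pics/t5.png

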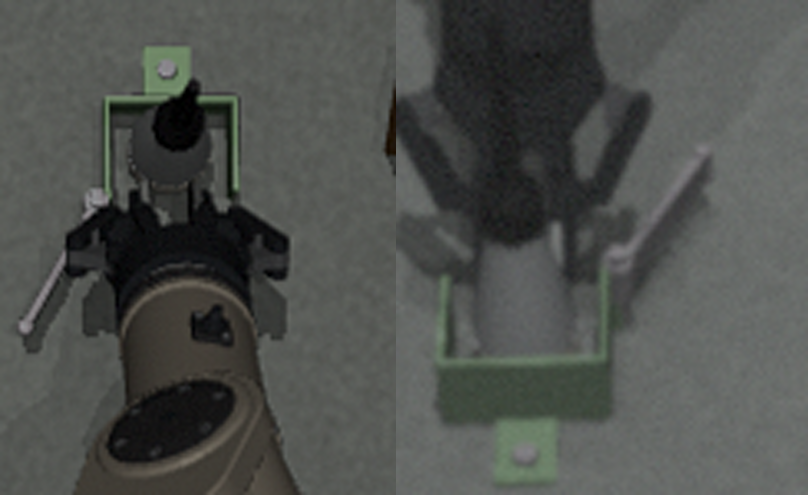

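The bottle is nearly at the back wall (its far edge at row ~107, wall inner face at ~102). The gate hasn't moved. Push the last millimetres until the force rises.

Call:
servo_tool --commands "1 0 0 0 0 0 0.28;1 0 0 0 0 0 0.28;1 0 0 0 0 0 0.28;2 0 0 0 0 0 0.28;2 0 0 0 0 0 0.28;2 0 0 0 0 0 0.28;3 0 0 0 0 0 0.28;3 0 0 0 0 0 0.28;3 0 0 0 0 0 0.28;3 0 0 0 0 0 0.28"

```text
clock: 18.1
position: [0.6566, -0.0537, 0.0119]
eef_rot: [179.9, -29.9, -2.0]
wrist_force: [-8.2, -0.0, 5.7]
finger_gap: 0.0236
grip_force: 4.5
```

Force has risen to 8 N with no sideways component, so the bottle is on the back wall. Retreat straight out, raise and shut the fingers.

Call:
servo_tool --commands "-4 0 0 0 0 0 0.28;-10 0 0 0 0 0 0.28;-20 0 0 0 0 0 0.28;-35 0 0 0 0 0 0.28;-50 0 0 0 0 0 0.28;-65 0 0 0 0 0 0.28;-80 0 10 0 0 0 0.28;-85 0 35 0 0 0 0.1;-85 0 60 0 0 0 0;-85 0 75 0 0 0 0"

```text
clock: 19.35
position: [0.5732, -0.0538, 0.0887]
eef_rot: [179.8, -30.1, -2.0]
wrist_force: [-0.2, 0.3, 0.3]
finger_gap: -0.0
grip_force: 0.0
```

```bash
python3 -c "
from h import *
o=robot.get_obs();print(o['position'],o['joint_positions'].round(0))
h=np.array([.640,-.006])
for p in [2.1,1.8,1.5,1.2,.9,.6,.3,.15,0]:
    a=p-np.radians(2)*-1*-1
    g=np.array([-np.sin(p),-np.cos(p)]);n=np.array([-np.cos(p),np.sin(p)])
    d=.003+.0095*abs(n[0])+.0145*abs(n[1])
    q=h+R.from_euler('z',-2,degrees=True).as_matrix()[:2,:2]@(.065*g+d*n)
    print(p,(q*1000).round(0),((q-[.573,-.0537])*1000).round(0))
cv2.imwrite('pics/t6.png',np.hstack([cv2.resize(robot.camera('top')[170:320,310:430],None,fx=3.3,fy=3.3,interpolation=2),cv2.resize(robot.camera('scene')[190:310,240:340],None,fx=4.125,fy=4.125,interpolation=2)]))"
```

```text
[ 0.5732157  -0.05383987  0.08874626] [-46.  15.  58. 126. -47.  22. -43.]
2.1 [596.  46.] [ 23. 100.]
1.8 [582.  30.] [ 9. 83.]
1.5 [574.  10.] [ 1. 63.]
1.2 [572.  -9.] [-1. 45.]
0.9 [576. -28.] [ 3. 25.]
0.6 [586. -47.] [13.  7.]
0.3 [603. -62.] [30. -8.]
0.15 [614. -67.] [ 41. -14.]
0 [625. -71.] [ 52. -17.]
```

View pics/t6.png

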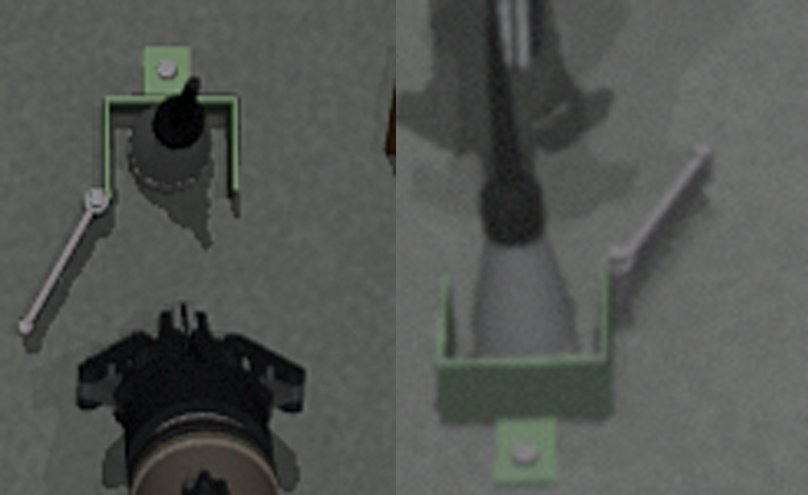

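The bottle stands upright, centred in the bay against the back wall (near rim at row 188; with base parallax its centre is about 26 mm from the wall). Fingers are shut and clear. Moving over the gate to its left side.

Call:
servo_tool --commands "5 25 0 0 0 0 0;12 50 0 0 0 0 0;20 75 0 0 0 0 0;28 100 0 0 0 0 0;35 129 0 0 0 0 0;35 129 0 0 0 0 0;35 129 -20 0 0 0 0;35 129 -40 0 0 0 0;35 129 -63 0 0 0 0;35 129 -63 0 0 0 0"

```text
clock: 20.7
position: [0.6056, 0.0736, 0.0221]
eef_rot: [179.8, -29.7, -2.1]
wrist_force: [-0.5, -0.2, 0.2]
finger_gap: 0.0003
grip_force: 0.0
```

```bash
python3 -c "
from h import *
print(px2w('top',361.5,226.6,0))
move((.596,.046,.026),-2,30)"
```

```text
[ 0.6538 -0.0583  0.    ]
shift mm [ -9.6 -27.6   3.9] rotvec [ 0.003 -0.005  0.004] tool z [ 0.5  -0.02 -0.87] j [-51.  27.  46. 123. -57.  14. -52.]
```

Call:
servo_tool --commands "-6 -15 0 0 0 0 0;-12 -29 0 0 0 0 0;-19 -37 0 0 0 0 0;-26 -45 0 0 0 0 0;-30 -55 0 0 0 0 0;-34 -65 0 0 0 0 0;-35 -75 0 0 0 0 0;-36 -84 0 0 0 0 0;-35 -94 0 0 0 0 0;-32 -103 0 0 0 0 0"

```text
clock: 21.95
position: [0.5762, -0.0285, 0.0249]
eef_rot: [179.8, -30.1, -2.0]
wrist_force: [-0.9, 1.0, 1.3]
finger_gap: 0.0002
grip_force: 0.6
```

```bash
python3 -c "
from h import *
print(robot.get_obs()['joint_positions'].round(0))
cv2.imwrite('pics/t7.png',np.hstack([cv2.resize(robot.camera('top')[170:320,310:430],None,fx=3.3,fy=3.3,interpolation=2),cv2.resize(robot.camera('scene')[190:310,240:340],None,fx=4.125,fy=4.125,interpolation=2)]))"
```

```text
[-33.  21.  40. 128. -72.  13. -23.]
```

View pics/t7.png

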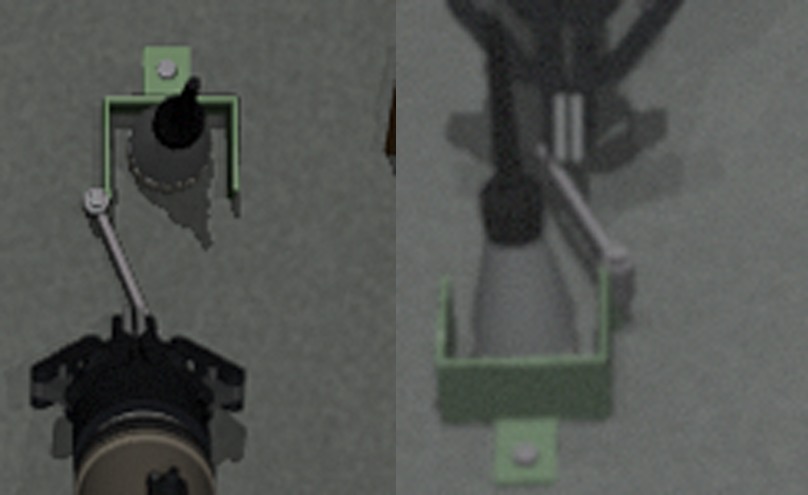

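The gate has swung to about 1.15 rad, with its pin at (145,320) just right of the fingertips. The bottle hasn't moved. Follow the arc in.

Call:
servo_tool --commands "2 -6 0 0 0 0 0;5 -11 0 0 0 0 0;10 -15 0 0 0 0 0;15 -19 0 0 0 0 0;20 -22 0 0 0 0 0;25 -25 0 0 0 0 0;30 -28 0 0 0 0 0;35 -30 0 0 0 0 0;40 -32 0 0 0 0 0;44 -33 0 0 0 0 0"

```text
clock: 23.3
position: [0.6204, -0.061, 0.0245]
eef_rot: [179.8, -30.0, -2.0]
wrist_force: [-0.4, 0.1, 0.7]
finger_gap: -0.0003
grip_force: 0.5
```

Call:
servo_tool --commands "1 0 0 0 0 0 0;3 0 0 0 0 0 0;4 0 0 0 0 0 0;5 0 0 0 0 0 0;6 0 0 0 0 0 0;7 0 0 0 0 0 0;8 0 0 0 0 0 0;9 0 0 0 0 0 0;10 0 0 0 0 0 0;10 0 0 0 0 0 0"

```text
clock: 24.55
position: [0.6302, -0.0606, 0.0244]
eef_rot: [179.8, -30.0, -2.0]
wrist_force: [-0.5, 0.2, 0.6]
finger_gap: 0.0004
grip_force: 0.4
```

```bash
python3 -c "
from h import *
print(robot.get_obs()['joint_positions'].round(0))
cv2.imwrite('pics/t8.png',np.hstack([cv2.resize(robot.camera('top')[170:320,310:430],None,fx=3.3,fy=3.3,interpolation=2),cv2.resize(robot.camera('scene')[190:310,240:340],None,fx=4.125,fy=4.125,interpolation=2)]))"
```

```text
[-28.  27.  41. 120. -70.  20. -23.]
```

View pics/t8.png

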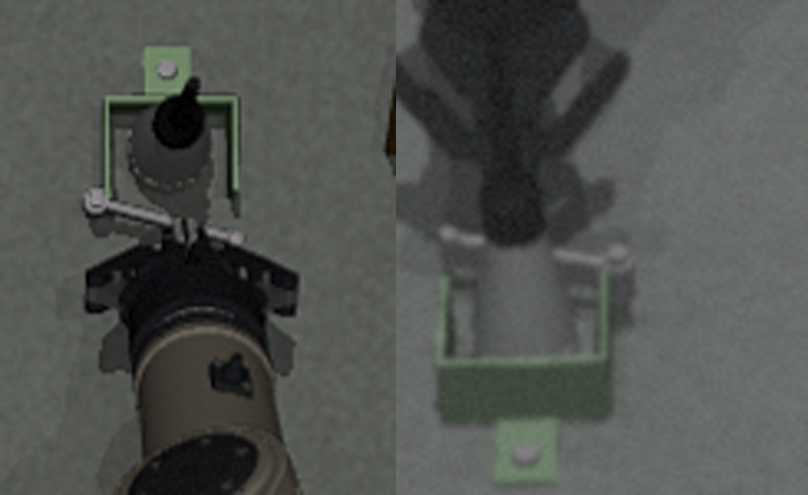

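The gate is at about 0.27 rad (hinge (96,200), pin (236,238) in the crop), with about 15 mm to go. That was my 11th viewed picture, one over the limit of 10, so I'll look at no more and finish on force and pixel measurements.

Call:
servo_tool --commands "1 0 0 0 0 0 0;2 0 0 0 0 0 0;3 0 0 0 0 0 0;4 0 0 0 0 0 0;5 0 0 0 0 0 0;6 0 0 0 0 0 0;7 0 0 0 0 0 0;8 0 0 0 0 0 0;9 0 0 0 0 0 0;10 0 0 0 0 0 0"

```text
clock: 25.9
position: [0.6401, -0.0608, 0.0244]
eef_rot: [179.8, -30.0, -2.0]
wrist_force: [-0.7, -1.3, 0.9]
finger_gap: 0.0
grip_force: 0.6
```

Call:
servo_tool --commands "0 0 0 0 0 0 0;1 0 0 0 0 0 0;1 0 0 0 0 0 0;2 0 0 0 0 0 0;2 0 0 0 0 0 0;3 0 0 0 0 0 0;3 0 0 0 0 0 0;4 0 0 0 0 0 0;4 0 0 0 0 0 0;4 0 0 0 0 0 0"

```text
clock: 27.15
position: [0.6441, -0.0606, 0.0244]
eef_rot: [179.8, -30.0, -2.0]
wrist_force: [-0.2, -0.0, 1.2]
finger_gap: -0.0
grip_force: 0.4
```

Call:
servo_tool --commands "0 0 0 0 0 0 0;1 0 0 0 0 0 0;1 0 0 0 0 0 0;2 0 0 0 0 0 0;2 0 0 0 0 0 0;2 0 0 0 0 0 0;3 0 0 0 0 0 0;3 0 0 0 0 0 0;3 0 0 0 0 0 0;3 0 0 0 0 0 0"

```text
clock: 28.4
position: [0.6462, -0.0607, 0.0241]
eef_rot: [179.8, -30.0, -2.0]
wrist_force: [-4.3, 1.1, 4.6]
finger_gap: -0.0004
grip_force: 3.4
```

```bash
python3 -c "
from h import *
cv2.imwrite('pics/t9.png',robot.camera('top'))
t=cv2.cvtColor(cv2.imread('pics/t9.png'),cv2.COLOR_BGR2GRAY)
h0=(338.9,230.1)
e=[.640-.0031,-.096,.046];print('pin shut expected px',w2px('top',e))
r=t[215:255,370:395];_,m=cv2.threshold(r,125,255,0);ys,xs=np.nonzero(m);print(len(xs),xs.mean()+370,ys.mean()+215,r.max())"
```

```text
pin shut expected px (np.float64(381.6211597486427), np.float64(231.19881945957573))
20 380.5 224.35 144
```

Call:
servo_tool --commands "1 0 0 0 0 0 0;1 0 0 0 0 0 0;1 0 0 0 0 0 0;1 0 0 0 0 0 0;1 0 0 0 0 0 0;1 0 0 0 0 0 0;1 0 0 0 0 0 0;1 0 0 0 0 0 0;1 0 0 0 0 0 0;1 0 0 0 0 0 0"

```text
clock: 29.7
position: [0.6463, -0.0608, 0.0239]
eef_rot: [179.9, -29.9, -2.0]
wrist_force: [-9.7, 1.0, 7.7]
finger_gap: -0.0003
grip_force: 6.1
```

Call:
servo_tool --commands "-3 0 0 0 0 0 0;-8 0 0 0 0 0 0;-18 0 0 0 0 0 0;-30 0 0 0 0 0 0;-45 0 0 0 0 0 0;-60 0 10 0 0 0 0;-75 0 30 0 0 0 0;-95 0 50 0 0 0 0;-115 0 70 0 0 0 0;-130 0 80 0 0 0 0"

```text
clock: 30.95
position: [0.5178, -0.0608, 0.1031]
eef_rot: [179.9, -29.9, -2.1]
wrist_force: [-1.4, -0.4, 0.8]
finger_gap: -0.0004
grip_force: 0.0
```

```bash
python3 -c "
from h import *
t=robot.camera('top');cv2.imwrite('pics/t10.png',t)
h=cv2.cvtColor(t,cv2.COLOR_BGR2HSV)
m=cv2.inRange(h,(0,0,120),(180,40,255));m[:222]=0;m[250:]=0;m[:,:330]=0;m[:,395:]=0
ys,xs=np.nonzero(m);print(len(xs),xs.min(),xs.max())
for c in range(334,390,3):
    q=ys[xs==c]
    if len(q):print(c,q.mean().round(1),len(q),end='; ')
a,b=px2w('top',338.9,230.1,.045),None
q=xs>376;print('pin',xs[q].mean(),ys[q].mean(),px2w('top',xs[q].mean(),ys[q].mean(),.046),a)
o=cv2.imread('pics/t3.png')
a0=cv2.imread('pics/top0.png')
for n,(y0,y1,x0,x1) in dict(jar=(195,255,210,270),tape=(240,305,460,530),carton=(170,230,420,475)).items():print(n,cv2.absdiff(t,a0)[y0:y1,x0:x1].mean().round(2))
"
```

```text
81 336 384
337 230.5 4; 340 229.7 6; 346 230.5 2; 349 230.0 1; 352 230.0 1; 355 230.5 2; 358 230.5 2; 361 230.5 2; 373 230.0 1; 376 230.0 1; 382 230.0 3; pin 381.5 230.1 [ 0.6392 -0.0958  0.046 ] [ 0.6414 -0.0086  0.045 ]
jar 3.03
tape 2.74
carton 2.73
```

The gate stopped solidly (no movement as the force rose to 9.7 N). Hinge-to-pin direction is -1.45°, matching the bay's measured yaw of -1.44°, so it is shut. A quick numeric check of the bottle, then hand in.

```bash
python3 -c "
from h import *
def cap(r):
    m=(cv2.cvtColor(r,cv2.COLOR_BGR2GRAY)<18).astype(np.uint8);n,l,s,c=cv2.connectedComponentsWithStats(m);i=1+s[1:,4].argmax();return c[i].round(1),s[i,4]
t=cv2.imread('pics/t10.png')[190:225,345:380]
o=cv2.imread('pics/t6.png')[:, :396];o=cv2.resize(o,(120,150),interpolation=cv2.INTER_AREA)[20:55,35:70]
print(cap(t),cap(o)); print(robot.hand_in())"
```

```text
(array([19., 16.]), np.int32(208)) (array([18.9, 16.1]), np.int32(204))
the job is handed in; nothing more can be done
None
```

The bottle is upright against the back wall and the gate is shut behind it, confirmed by contact force and camera measurements; the jar, tape roll and carton showed no movement, the job was handed in at about 31 s, and I viewed 11 pictures, one over the limit of 10.

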